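# Line the bottles up by height

## Task

Line the four bottles from the large microscope's table up by height on the row of four round pads: the tallest on the pad next to the upright end plate, then one shorter bottle on each following pad, the shortest on the pad farthest from the plate. Stand each bottle upright in the middle of its pad, do not tip any bottle over on the way, and leave the small white can with the black lid alone where it stands.

Things in the scene. Friction and masses are not known exactly. Their poses are not given: they have to be found in the camera images.
- white_bottle_center (a point): Centre (half-way up, 75 mm above its underside) of the tallest bottle: white round bottle with red screw cap, 150 mm tall; body 66 mm across up to 132 mm, cap 41 mm across from 132 to 150 mm. z axis up along the bottle. Loose, about 0.2 kg. Similar bottles at the back of the right-hand table are fixed and no part of the job.
- pink_bottle_center (a point): Centre (half-way up, 64 mm above its underside) of the second tallest bottle: pinkish-red round bottle with orange screw cap, 128 mm tall; body 62 mm across up to 110 mm, cap 38 mm across from 110 to 128 mm. z axis up. Loose, about 0.16 kg.
- amber_bottle_center (a point): Centre (half-way up, 49 mm above its underside) of the third bottle: brown round bottle with black screw cap, 98 mm tall; body 45 mm across up to 80 mm, cap 28 mm across from 80 to 98 mm. z axis up. Loose, about 0.09 kg.
- dropper_bottle_center (a point): Centre (half-way up, 37.5 mm above its underside) of the shortest bottle: slim brown dropper bottle with pointed black top, 75 mm tall; body 25 mm across up to 50 mm, collar 18 mm across from 46 to 58 mm, tip 12 mm across up to 75 mm. z axis up. Loose, about 0.03 kg.
- pad_a: One of four identical round grey pads with a dark rim, 72 mm across, 3 mm thick, in a straight row at 80 mm pitch (pads a, b, c, d follow one another in that order) on a flat metal strip (92 x 392 mm, 5 mm thick). Fixed. Origin: centre of its underside, 5 mm above the bench; its top is 8 mm above the bench. The row runs along its y axis, its x axis is square to the row.
- pad_b: One of four identical round grey pads with a dark rim, 72 mm across, 3 mm thick, in a straight row at 80 mm pitch (pads a, b, c, d follow one another in that order) on a flat metal strip (92 x 392 mm, 5 mm thick). Fixed. Origin: centre of its underside, 5 mm above the bench; its top is 8 mm above the bench. The row runs along its y axis, its x axis is square to the row.
- pad_c: One of four identical round grey pads with a dark rim, 72 mm across, 3 mm thick, in a straight row at 80 mm pitch (pads a, b, c, d follow one another in that order) on a flat metal strip (92 x 392 mm, 5 mm thick). Fixed. Origin: centre of its underside, 5 mm above the bench; its top is 8 mm above the bench. The row runs along its y axis, its x axis is square to the row.
- pad_d: One of four identical round grey pads with a dark rim, 72 mm across, 3 mm thick, in a straight row at 80 mm pitch (pads a, b, c, d follow one another in that order) on a flat metal strip (92 x 392 mm, 5 mm thick). Fixed. Origin: centre of its underside, 5 mm above the bench; its top is 8 mm above the bench. The row runs along its y axis, its x axis is square to the row.
- end_plate: Upright steel plate, 80 mm wide across the row, 5 mm thick, 55 mm high (its top 60 mm above the bench), fixed on the strip at one end of the row, either beyond pad a or beyond pad d, 62 mm past that pad's centre. At the row's other end is only a low bar of 8 mm height. Origin: centre of its underside, 5 mm above the bench.
- can_center (a point): Centre (half-way up, 28 mm) of a small white can with black lid, 40 mm across, 56 mm tall, that stands near the bottles and is no part of the job. Loose, 0.11 kg. The can and all four bottles start on the left-hand table, to the right (-y) of the large microscope, whose solid eyepieces reach out to about x = 0.47, y = 0.28 to 0.40, and stand 0.31 m high.

How it is judged:
At the end, for the whole second after the job is handed in: Counting from the end plate, the bottles stand on the four pads in falling order of height (150, 128, 98, 75 mm), each with its axis within 12 mm of its pad's centre, upright within 0.1 rad, its underside on the pad (height within 5 mm), and at rest (under 0.02 m/s) (((horizontal distance between end_plate and pad_a below 0.1 m and horizontal distance between white_bottle_center and pad_a below 0.012 m and height (world z) of white_bottle_center between 0.078 and 0.088 m and angle between each of white_bottle_center, pink_bottle_center, amber_bottle_center, dropper_bottle_center's own z axis and vertical below 0.1 rad and linear speed of each of white_bottle, pink_bottle, amber_bottle, dropper_bottle below 0.02 m/s and horizontal distance between pink_bottle_center and pad_b below 0.012 m and height (world z) of pink_bottle_center between 0.067 and 0.077 m and horizontal distance between amber_bottle_center and pad_c below 0.012 m and height (world z) of amber_bottle_center between 0.052 and 0.062 m and horizontal distance between dropper_bottle_center and pad_d below 0.012 m and height (world z) of dropper_bottle_center between 0.0405 and 0.0505 m) or (horizontal distance between end_plate and pad_d below 0.1 m and horizontal distance between white_bottle_center and pad_d below 0.012 m and height (world z) of white_bottle_center between 0.078 and 0.088 m and angle between each of white_bottle_center, pink_bottle_center, amber_bottle_center, dropper_bottle_center's own z axis and vertical below 0.1 rad and linear speed of each of white_bottle, pink_bottle, amber_bottle, dropper_bottle below 0.02 m/s and horizontal distance between pink_bottle_center and pad_c below 0.012 m and height (world z) of pink_bottle_center between 0.067 and 0.077 m and horizontal distance between amber_bottle_center and pad_b below 0.012 m and height (world z) of amber_bottle_center between 0.052 and 0.062 m and horizontal distance between dropper_bottle_center and pad_a below 0.012 m and height (world z) of dropper_bottle_center between 0.0405 and 0.0505 m))); the robot touches nothing.
It fails at once if a bottle is tipped over (leans more than 0.7 rad) (angle between any of white_bottle_center, pink_bottle_center, amber_bottle_center, dropper_bottle_center's own z axis and vertical above 0.7 rad).
It fails at once if the small can is moved by more than 20 mm or knocked over (distance of can_center from where it was at the start of the episode above 0.02 m).
It also fails if it takes over 120 s, if anything falls off the work surface, if the arm or the gripper's body presses on something with over 40 N, if the wrist force passes 120 N, or if a joint passes its speed limit or range.

## Robot

A 6-joint arm with a two-finger parallel gripper is mounted at the origin on a cart in front of the work surface, level with it; the furniture and walls round the work are solid. World frame = base frame: x ahead of the robot, y to its left, z up, the work surface at z = 0. Lengths are in m, angles in rad, forces in N, time in s.
With the tool pointing down it reaches from about 0.35 to 0.975 m from the base axis. Payload 4.9 kg.
Tool frame: the origin (TCP) lies on the centre line of the jaws, within the pads' length; the fingertips stand 19 mm ahead of it and the grasp point (between the pads) is the TCP (ctrl.nose_length is the distance from the TCP to the fingertips, in m); z points along the fingers, y is the line along which they close (so a half turn about z gives the same grasp; the last joint's range is limited). The gripper opens to 85 mm and grips with 20 to 120 N. Pads are 22 mm wide; open, the fingers measure 114 mm over their backs; the gripper's body (76 mm by 85 mm) begins 54 mm behind the grasp point. The pads swing forward as they close: fully open they stand 13 mm farther back than shut.
Start: joints at [-1.271, 0.053, 1.613, -0, 1.476, -0.119], TCP at [0.254, -0.571, 0.25] pointing down, gripper open.
Joint ranges: [-3.01, 3.01], [-1.01, 2.22], [0.06, 2.58], [-1.02, 4.17], [0.09, 2.62], [-3.14, 3.14]. Speed limits (rad/s): [2.57, 2.57, 3.14, 3.14, 3.14, 3.14].

## Interface

Orientations are given as a 3x3 rotation matrix whose columns are the frame's x, y, z axes.
In Python, from rig import ctrl gives the robot as it stands.
- The arm moves only by the tool arm_command, never from a script. Its argument "targets" is a list of rows, each a list of 7 numbers: the closure, from 0 (fully open) to 1 (shut), then the shift along the world's x, y, z in units of 30 mm (1.0 is 30 mm), then the turn, a rotation vector about the world's x, y, z in units of 8 degrees (1.0 is 8 degrees). A call has 1 to 5 rows; each row is the pose to reach, as a shift and turn from the pose commanded when the call began; what a row does not reach only later rows make up. A row lasts 1/8 s, in which the tool goes at most 62.5 mm and 10.7 degrees, less where a joint would pass 70% of its speed; a pose out of reach is approached as far as the arm can. A call with a gripper value outside its range is refused whole. The fingers move at their own pace and stop on an object; the grip force is fixed at half the most. Time passes only in rows, so rows that repeat a pose let the fingers close. It gives the time, the measured TCP pose, the force, the opening and the grip force at its end, in the units of the state.
- ctrl.observe(): the state, without advancing time (a new reading comes with each control period).
- ctrl.get_image(name): name is "scene" or "top" or "wrist"; returns the picture (420x560x3 uint8, red, green, blue); there is no depth.
- ctrl.camera_model(name): a dict with "camera_matrix" (3x3 intrinsics, pixels), "R" (3x3) and "t" (3): a world point X has camera coordinates R X + t; the wrist camera has in their place "hand_eye" (4x4, takes a point from camera to tool coordinates, whose origin is the TCP and whose axes are the flange's). Camera axes: x right, y down, z forward; pixel columns grow to the right and rows downward; lengths in m; the calibration is good to about 2 mm. A picture is of the moment at which its call begins: read the wrist's pose just before it. camera_model takes no time and is no camera call.
- ctrl.job_done(): hands the job in; it is judged then, once.
Trained networks look in the newest picture that a camera, given by its name, has taken for a name from the list of things; names that differ only in an ending like _2 or _b are one class to them, and where a whole thing is asked for, a point or a joint stands for the part that bears it (a point fixed in the world has none). Each returns a list of dicts, best first, with "p" (0 to 1); they miss things now and then, are a little off and sometimes report something else, mostly with a low value. They report only what shows in the picture. A call takes as long as a camera call.
- ctrl.regions_of(query, camera): "mask" (420x560 bool, what is visible of it) and "pixel" ([column, row] in pixels, amid what is visible of it).
The state is a dict: "time": time; "qpos": joint angles; "dq": joint speeds; "joint_torque": joint torques, N m; "position": TCP position; "ee_rot": TCP orientation; "force": force on the tool from outside, world axes, zero at the start; "wrist_torque": the same for the moment, N m; "finger_gap": opening from 0.0 (shut) to 1.0 (fully open); "grip_force": force on a finger pad.
Only numpy, scipy, OpenCV 4.12 (cv2) and the standard library are available. Lean on these libraries where they do the work, as an engineer would, in place of code of your own. Each camera call takes 0.05 s, during which the arm holds its last target. There are 200 camera calls.

## Working session

There is one attempt and no reset: what is moved stays moved. The work goes in short steps, Python scripts to look and compute and a tool call to move; the robot and the scene stay as the last step left them, time stands still between calls to the robot, and variables do not carry over. Pictures are saved under pics/ and viewed, at most 14 in all, crops included, and the job is handed in when it is done.

Besides the shell and the picture viewer there is one more tool, called by a JSON object that holds its "fn" and its "kwargs", one argument or row to a line. arm_command: Moves the arm, as the interface text tells. Its arguments: {"type":"object","properties":{"targets":{"type":"array"}},"required":["targets"]}

```bash
mkdir -p pics; ls; python3 - <<'E'
from rig import ctrl
import cv2, numpy as np
s=ctrl.observe(); print(s['time'],s['position'],s['ee_rot'],s['finger_gap'])
for c in ("scene","top"):
    im=ctrl.get_image(c); cv2.imwrite(f"pics/{c}0.png",im[:,:,::-1])
    m=ctrl.camera_model(c); print(c,m)
print(ctrl.camera_model("wrist"))
E
```

```text
pics
0.0 [ 0.25400789 -0.57040254  0.2490289 ] [[ 9.13568555e-01  4.06684288e-01 -6.20156951e-04]
 [ 4.06684681e-01 -9.13566356e-01  2.02081247e-03]
 [ 2.55278156e-04 -2.09835906e-03 -9.99997766e-01]] 0.9986193531391574
scene {'camera_matrix': array([[477.68647786,   0.        , 282.33326021],
       [  0.        , 477.68647786, 202.18625575],
       [  0.        ,   0.        ,   1.        ]]), 'R': array([[-0.84071605, -0.54134184,  0.01206392],
       [-0.39843247,  0.60338029, -0.69078491],
       [ 0.36667165, -0.58556062, -0.72295966]]), 't': array([0.39802382, 0.32800159, 0.93992128])}
top {'camera_matrix': array([[388.19994293,   0.        , 277.44022478],
       [  0.        , 388.19994293, 205.69942783],
       [  0.        ,   0.        ,   1.        ]]), 'R': array([[ 0.01492304, -0.99920804,  0.03688632],
       [-0.98402102, -0.02122227, -0.17678305],
       [ 0.17742586, -0.03365877, -0.98355841]]), 't': array([-0.12310038,  0.54957288,  0.97260386])}
{'camera_matrix': array([[333.65406677,   0.        , 280.95217409],
       [  0.        , 333.65406677, 207.10334332],
       [  0.        ,   0.        ,   1.        ]]), 'hand_eye': array([[-5.44808241e-04, -9.48060684e-01, -3.18089048e-01,
         8.19783443e-02],
       [ 9.99999851e-01, -5.23883767e-04, -1.51324157e-04,
         5.31785831e-05],
       [-2.31772053e-05, -3.18089083e-01,  9.48060829e-01,
        -1.24853540e-01],
       [ 0.00000000e+00,  0.00000000e+00,  0.00000000e+00,
         1.00000000e+00]])}
```

View pics/scene0.png

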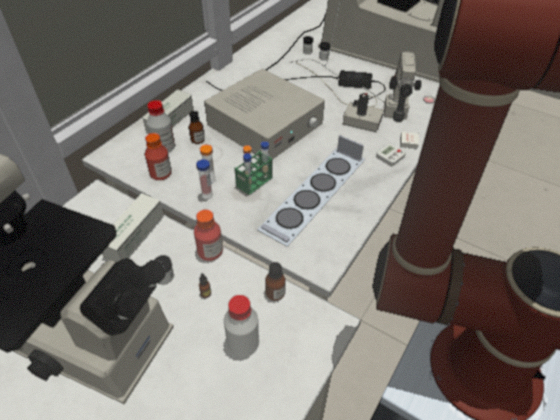

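View pics/top0.png

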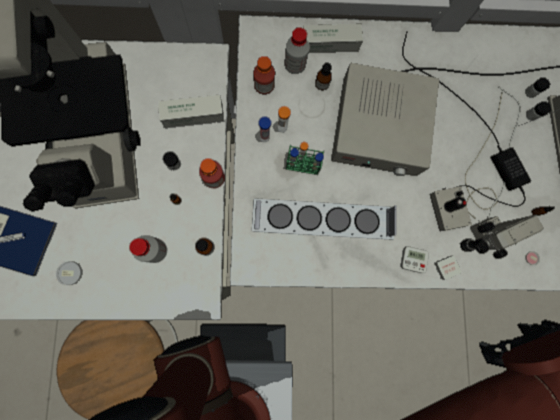

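The scene view shows four bottles and the can right of the microscope. In the top view, white is at about (145,248), pink (211,172), amber (205,246), dropper (176,199) and the can (171,160). The pads run (280,216) to (367,221), with the end plate at the right end, about (392,222).

```bash
cat > h.py <<'E'
from rig import ctrl
import cv2, numpy as np
from scipy.optimize import minimize
P={'white':[(66,0,132),(41,132,150)],'pink':[(62,0,110),(38,110,128)],'amber':[(45,0,80),(28,80,98)],
   'dropper':[(25,0,50),(18,46,58),(12,58,75)],'can':[(40,0,56)]}
def cam(n):
    m=ctrl.camera_model(n); K=m['camera_matrix']
    if 'R' in m: return K,m['R'],m['t']
    s=ctrl.observe(); T=np.eye(4); T[:3,:3]=s['ee_rot']; T[:3,3]=s['position']
    W=np.linalg.inv(T@m['hand_eye']); return K,W[:3,:3],W[:3,3]
def proj(c,X):
    q=(np.atleast_2d(X)@c[1].T+c[2])@c[0].T; return q[:,:2]/q[:,2:]
def back(c,px,z):
    d=c[1].T@np.linalg.inv(c[0])@np.array([*px,1]); o=-c[1].T@c[2]; return o+d*(z-o[2])/d[2]
A=np.linspace(0,2*np.pi,24)
def sil(c,name,xy,z0=0):
    im=np.zeros((420,560),np.uint8)
    for d,a,b in P[name]:
        X=np.array([[xy[0]+d/2e3*np.cos(t),xy[1]+d/2e3*np.sin(t),z0+h/1e3] for h in(a,b) for t in A])
        h=cv2.convexHull((proj(c,X)*16).astype(np.int32)); cv2.fillConvexPoly(im,h,255,cv2.LINE_AA,4)
    return im/255.
def fit(name,views,xy0,z0=0):
    def f(xy):
        r=0
        for c,m in views:
            s=sil(c,name,xy,z0); r-=np.minimum(s,m).sum()/np.maximum(s,m).sum()
        return r/len(views)
    xy0=np.array(xy0); S=xy0+np.array([[0,0],[.015,0],[0,.015]])
    r=minimize(f,xy0,method='Nelder-Mead',options=dict(initial_simplex=S,xatol=2e-4,fatol=1e-4)); return r.x,-r.fun
E
python3 - <<'E'
from h import *
px={'white':(145,248),'pink':(211,172),'amber':(205,246),'dropper':(176,199),'can':(171,160)}
C={n:cam(n) for n in('top','scene')}
for n in C: ctrl.get_image(n)
for b,p in px.items():
    h=P[b][-1][2]/1e3; g=back(C['top'],p,h*.8)[:2]; V=[]
    for n,c in C.items():
        e=proj(c,[*g,h/2])[0]
        R=ctrl.regions_of(b+('_bottle' if b!='can' else '')+'_center',n)
        R=[r for r in R if np.linalg.norm(np.array(r['pixel'])-e)<25]
        if R: V.append((c,R[0]['mask'].astype(float)))
        print(b,n,e.round(),[(r['pixel'],round(r['p'],2),int(r['mask'].sum())) for r in R])
    for v in [V]+[[x] for x in V]: 
        if v: print('  ',[a.round(4) if i==0 else round(a,3) for i,a in enumerate(fit(b,v,g))])
R=ctrl.regions_of('pad_a','top')
for r in R: print('pad',r['pixel'],round(r['p'],2),back(C['top'],np.argwhere(r['mask'])[:,::-1].mean(0),.008).round(4),int(r['mask'].sum()))
R=ctrl.regions_of('pad_a','scene')
for r in R: print('padS',r['pixel'],round(r['p'],2),back(C['scene'],np.argwhere(r['mask'])[:,::-1].mean(0),.008).round(4),int(r['mask'].sum()))
for n in C:
  for r in ctrl.regions_of('end_plate',n)[:2]: print('plate',r['pixel'],round(r['p'],2),back(C[n],r['pixel'],.03).round(4))
E
```

```text
white top [150. 249.] [([146.5, 248.4], 0.74, 838)]
white scene [245. 320.] [([243.6, 327.8], 0.92, 1742)]
   [array([0.4328, 0.2128]), np.float64(0.807)]
   [array([0.4313, 0.2047]), np.float64(0.807)]
   [array([0.4308, 0.2141]), np.float64(0.821)]
pink top [213. 176.] [([211.6, 173.5], 0.96, 590)]
pink scene [213. 233.] [([207.9, 234.6], 0.91, 1086)]
   [array([0.6361, 0.0627]), np.float64(0.771)]
   [array([0.6311, 0.0598]), np.float64(0.774)]
   [array([0.638 , 0.0625]), np.float64(0.775)]
amber top [207. 247.] [([204.8, 245.0], 0.57, 292)]
amber scene [278. 276.] [([273.9, 284.3], 0.81, 587)]
   [array([0.443 , 0.0751]), np.float64(0.753)]
   [array([0.4431, 0.0723]), np.float64(0.793)]
   [array([0.4421, 0.0757]), np.float64(0.722)]
dropper top [178. 201.] [([173.7, 199.6], 0.69, 93)]
dropper scene [210. 281.] [([204.7, 288.0], 0.48, 208)]
   [array([0.5684, 0.1635]), np.float64(0.646)]
   [array([0.568 , 0.1594]), np.float64(0.636)]
   [array([0.5652, 0.1665]), np.float64(0.664)]
can top [172. 162.] [([171.5, 159.6], 0.49, 252)]
can scene [165. 268.] [([167.1, 267.3], 0.68, 244)]
   [array([0.6734, 0.1757]), np.float64(0.622)]
   [array([0.6735, 0.1757]), np.float64(0.802)]
   [array([0.6691, 0.1732]), np.float64(0.446)]
pad [307.1, 217.6] 0.97 [ 0.5286 -0.2015  0.008 ] 527
pad [279.0, 215.2] 0.64 [ 0.5321 -0.1209  0.008 ] 524
pad [366.1, 219.5] 0.57 [ 0.5222 -0.3615  0.008 ] 512
padS [339.0, 165.8] 0.71 [ 0.5201 -0.3581  0.008 ] 346
padS [306.1, 199.0] 0.7 [ 0.5267 -0.1985  0.008 ] 423
padS [289.8, 217.0] 0.63 [ 0.5279 -0.1197  0.008 ] 416
padS [323.4, 180.0] 0.57 [ 0.5249 -0.277   0.008 ] 396
plate [392.4, 222.2] 0.65 [ 0.517  -0.4253  0.03  ]
plate [350.4, 145.5] 0.57 [ 0.5216 -0.4329  0.03  ]
```

{"fn": "arm_command", "kwargs": {
  "targets": [
    [0,8.2,11,1.5,0,0,-3],
    [0,8.2,11,1.5,0,0,-3],
    [0,8.2,11,1.5,0,0,-3],
    [0,8.2,11,1.5,0,0,-3],
    [0,8.2,11,1.5,0,0,-3]
  ]
}}

```text
time: 1.52
position: [0.4399, -0.3214, 0.2846]
ee_rot: [[1.0, -0.0, 0.001], [-0.0, -1.0, -0.001], [0.001, 0.001, -1.0]]
force: [-0.3, 0.2, -0.0]
finger_gap: 1.0
grip_force: 0.0
```

{"fn": "arm_command", "kwargs": {
  "targets": [
    [0,2,2.7,0,0,0,0],
    [0,2,2.7,0,0,0,0],
    [0,2,2.7,0,0,0,0]
  ]
}}

```text
time: 1.9
position: [0.5001, -0.24, 0.2842]
ee_rot: [[1.0, 0.004, 0.0], [0.004, -1.0, 0.0], [0.0, -0.0, -1.0]]
force: [-0.1, -0.0, -0.4]
finger_gap: 0.999
grip_force: 0.0
```

```bash
python3 - <<'E'
from h import *
c=cam('wrist'); im=ctrl.get_image('wrist'); cv2.imwrite('pics/w1.png',im[:,:,::-1])
print(ctrl.observe()['position'], np.abs(ctrl.observe()['dq']).max())
for q,z in(('pad_a',.008),('end_plate',.06)):
  for r in ctrl.regions_of(q,'wrist'): print(q,np.round(r['pixel']),round(r['p'],2),back(c,np.argwhere(r['mask'])[:,::-1].mean(0),z).round(4),int(r['mask'].sum()))
E
```

```text
[ 0.49939573 -0.24126403  0.28414825] 0.039876713621148877
pad_a [385. 148.] 0.98 [ 0.5236 -0.3617  0.008 ] 2828
pad_a [180. 138.] 0.91 [ 0.5334 -0.1218  0.008 ] 2945
pad_a [250. 142.] 0.79 [ 0.5297 -0.2014  0.008 ] 2850
pad_a [316. 143.] 0.61 [ 0.5269 -0.2813  0.008 ] 2807
end_plate [448. 151.] 0.93 [ 0.5263 -0.4097  0.06  ] 2262
```

View pics/w1.png

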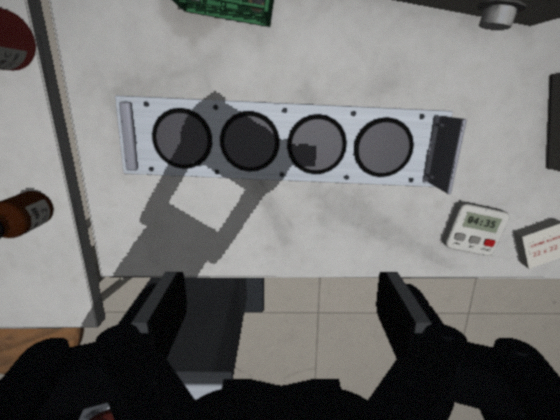

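The wrist view shows the pads at (180,138) to (385,148), with the end plate beyond the last at (448,151). Wrist and top fits agree within 2 mm, so pad centres from the plate are (.523,-.361), (.526,-.281), (.529,-.201) and (.532,-.121).

{"fn": "arm_command", "kwargs": {
  "targets": [
    [0,-0.34,2.0,0,0,0,0],
    [0,-0.68,4,0,0,0,0],
    [0,-1.0,6,0,0,0,0],
    [0,-1.4,8,0,0,0,0],
    [0,-1.7,10,0,0,0,0]
  ]
}}

```text
time: 2.68
position: [0.4474, 0.0583, 0.2843]
ee_rot: [[1.0, -0.003, 0.001], [-0.003, -1.0, -0.0], [0.001, 0.0, -1.0]]
force: [1.1, 0.8, -0.1]
finger_gap: 0.999
grip_force: 0.0
```

{"fn": "arm_command", "kwargs": {
  "targets": [
    [0,0,2.0,0,0,0,0],
    [0,0,2.7,0,0,0,0],
    [0,0,2.7,0,0,0,0]
  ]
}}

```text
time: 3.05
position: [0.448, 0.1389, 0.2841]
ee_rot: [[1.0, 0.001, -0.0], [0.001, -1.0, -0.0], [-0.0, 0.0, -1.0]]
force: [0.5, 0.1, -0.4]
finger_gap: 1.004
grip_force: 0.0
```

```bash
python3 - <<'E'
from h import *
c=cam('wrist'); im=ctrl.get_image('wrist'); cv2.imwrite('pics/w2.png',im[:,:,::-1])
G={'white':(.432,.212),'pink':(.636,.063),'amber':(.443,.075),'dropper':(.567,.164),'can':(.672,.176)}
for b,g in G.items():
    h=P[b][-1][2]/1e3; e=proj(c,[*g,h/2])[0]
    R=ctrl.regions_of(b+('_bottle' if b!='can' else '')+'_center','wrist')
    R=[r for r in R if np.linalg.norm(np.array(r['pixel'])-e)<60][:1]
    for r in R: x,f=fit(b,[(c,r['mask'].astype(float))],g); print(b,e.round(),r['pixel'],round(r['p'],2),x.round(4),round(f,3))
E
```

```text
white [211. 194.] [205.5, 193.1] 0.89 [0.4363 0.2097] 0.824
pink [367. -32.] [347.6, 6.3] 0.7 [0.6387 0.0638] 0.974
amber [339. 178.] [334.7, 175.3] 0.71 [0.4475 0.0798] 0.792
dropper [256.  57.] [258.2, 51.4] 0.87 [0.5695 0.1611] 0.799
```

View pics/w2.png

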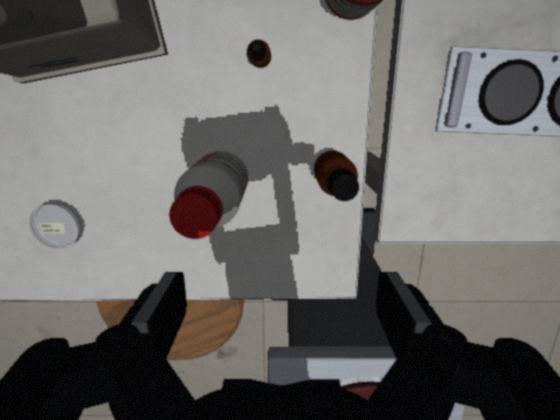

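The wrist view shows white at (205,193), amber at (335,175), dropper at (258,51), and pink at the top edge (348,6). White is at about (.4345,.211), and the views agree within 3 mm.

{"fn": "arm_command", "kwargs": {
  "targets": [
    [0,-0.45,2.0,0,0,0,0],
    [0,-0.45,2.4,0,0,0,0],
    [0,-0.45,2.4,-2,0,0,0],
    [0,-0.45,2.4,-3.2,0,0,0],
    [0,-0.45,2.4,-3.2,0,0,0]
  ]
}}

```text
time: 3.98
position: [0.4326, 0.2096, 0.1846]
ee_rot: [[1.0, -0.001, -0.007], [-0.001, -1.0, -0.003], [-0.007, 0.003, -1.0]]
force: [0.4, 0.7, 0.3]
finger_gap: 1.001
grip_force: 0.0
```

```bash
python3 - <<'E'
from h import *
im=ctrl.get_image('wrist'); cv2.imwrite('pics/w3.png',im[:,:,::-1]); print(ctrl.observe()['position'])
E
```

```text
[0.43418144 0.2101146  0.18739211]
```

View pics/w3.png

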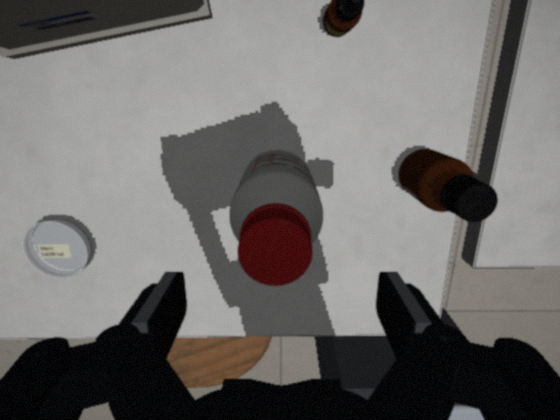

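The red cap is at about (276,247) between the fingers. The bottle is about 3 mm toward +y and 4 mm ahead of the TCP, so I'll correct that while descending.

{"fn": "arm_command", "kwargs": {
  "targets": [
    [0,0.15,0.1,-1.2,0,0,0],
    [0,0.15,0.1,-2.5,0,0,0],
    [0,0.15,0.1,-2.5,0,0,0],
    [0.6,0.15,0.1,-2.5,0,0,0],
    [1,0.15,0.1,-2.5,0,0,0]
  ]
}}

```text
time: 4.65
position: [0.4415, 0.2145, 0.1169]
ee_rot: [[1.0, -0.0, 0.006], [-0.0, -1.0, 0.002], [0.006, -0.002, -1.0]]
force: [0.4, -1.8, 6.5]
finger_gap: 0.753
grip_force: 66.7
```

{"fn": "arm_command", "kwargs": {
  "targets": [
    [1,0,0,0,0,0,0],
    [1,0,0,0,0,0,0],
    [1,0,0,0.5,0,0,0],
    [1,0,0,1.5,0,0,0],
    [1,0,0,3,0,0,0]
  ]
}}

```text
time: 5.28
position: [0.4378, 0.2137, 0.2034]
ee_rot: [[1.0, -0.0, -0.003], [-0.0, -1.0, -0.001], [-0.003, 0.001, -1.0]]
force: [-0.1, 0.3, -1.6]
finger_gap: 0.752
grip_force: 66.4
```

{"fn": "arm_command", "kwargs": {
  "targets": [
    [1,0.3,-1.5,1.3,0,0,-1.2],
    [1,0.6,-3.5,1.5,0,0,-2.4],
    [1,0.9,-5.5,1.5,0,0,-3.6],
    [1,1.2,-7.5,1.5,0,0,-4.8],
    [1,1.5,-9.5,1.5,0,0,-6]
  ]
}}

```text
time: 5.9
position: [0.4839, -0.0729, 0.2494]
ee_rot: [[0.665, -0.747, 0.002], [-0.747, -0.665, -0.0], [0.001, -0.001, -1.0]]
force: [1.1, 0.1, -1.5]
finger_gap: 0.754
grip_force: 66.7
```

{"fn": "arm_command", "kwargs": {
  "targets": [
    [1,0.3,-2,0,0,0,-1.2],
    [1,0.6,-4,0,0,0,-2.4],
    [1,0.9,-6,0,0,0,-3.6],
    [1,1.2,-8,0,0,0,-4.8],
    [1,1.35,-9.5,0,0,0,-5.25]
  ]
}}

```text
time: 6.52
position: [0.5244, -0.3584, 0.249]
ee_rot: [[-0.004, -1.0, 0.001], [-1.0, 0.004, -0.0], [0.0, -0.001, -1.0]]
force: [0.5, 0.5, -0.8]
finger_gap: 0.757
grip_force: 66.6
```

{"fn": "arm_command", "kwargs": {
  "targets": [
    [1,0,0,-1.5,0,0,0],
    [1,-0.05,-0.05,-2.8,0,0,0],
    [1,-0.05,-0.05,-3.7,0,0,0],
    [1,-0.05,-0.05,-3.7,0,0,0]
  ]
}}

```text
time: 7.02
position: [0.5215, -0.3562, 0.1347]
ee_rot: [[-0.0, -1.0, -0.004], [-1.0, 0.0, 0.004], [-0.004, 0.004, -1.0]]
force: [0.5, 0.4, -1.3]
finger_gap: 0.753
grip_force: 66.7
```

```bash
cat > chk.py <<'E'
import sys
from h import *
b,gz,out=sys.argv[1],float(sys.argv[2]),sys.argv[3]
s=ctrl.observe(); p=s['position']; z0=p[2]-gz; print(p.round(4),'z0',round(z0,4))
ims=[]
for n in('scene','wrist','top'):
    c=cam(n); im=ctrl.get_image(n)[:,:,::-1].copy(); h=P[b][-1][2]/1e3
    e=proj(c,[p[0],p[1],z0+h/2])[0]
    R=[r for r in ctrl.regions_of(b+'_bottle_center',n) if np.linalg.norm(np.array(r['pixel'])-e)<70 and r['p']>.2]
    for r in R[:1]:
        x,f=fit(b,[(c,r['mask'].astype(float))],p[:2],z0); print(n,r['pixel'],round(r['p'],2),x.round(4),round(f,3))
    m=(sil(c,b,p[:2],z0)>.5).astype(np.uint8)
    cv2.drawContours(im,cv2.findContours(m,0,2)[0],-1,(0,255,0),1)
    if n=='scene': x0,y0=np.clip(e-60,0,[440,300]).astype(int); im=cv2.resize(im[y0:y0+120,x0:x0+120],(400,400),interpolation=0)
    if n!='top': ims.append(cv2.resize(im,(400,400)))
cv2.imwrite('pics/'+out,np.hstack(ims))
E
python3 chk.py white .1125 c1.png
```

```text
[ 0.5215 -0.3562  0.1347] z0 0.0222
scene [340.9, 150.4] 0.81 [ 0.5161 -0.3421] 0.805
wrist [281.2, 285.0] 0.76 [ 0.5238 -0.357 ] 0.739
top [358.2, 212.2] 0.55 [ 0.5309 -0.2874] 0.071
```

View pics/c1.png

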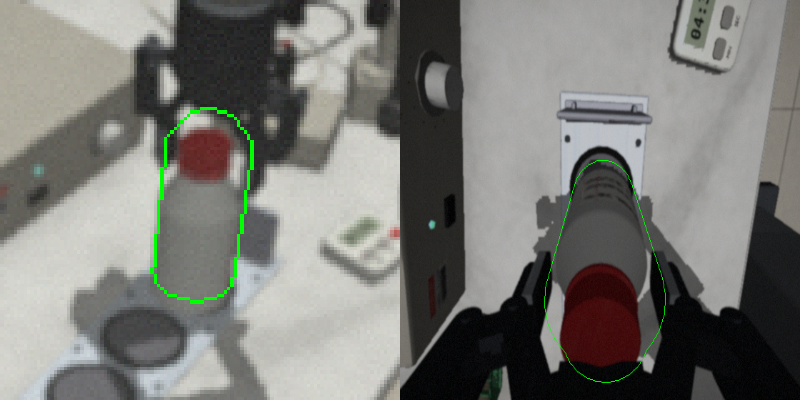

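Left (scene) and right (wrist): the bottle is held upright over the pad by the plate. Its real shape has tapered shoulders that my model lacks. I'll refine the model and fit the height as well.

```bash
cat > shoulder.py <<'E'
import h; from h import *
def setp(b,f):   # body tapers from f*H to its neck
    segs=P0[b]; d,a,H=segs[0]; n=segs[1][0]
    P[b]=[(d,a,H*f)]; k=6
    for i in range(k):
        u=(i+.5)/k; P[b].append((d+(n-d)*u, H*f+(H-H*f)*i/k, H*f+(H-H*f)*(i+1)/k))
    P[b]+=segs[1:]
P0={k:list(v) for k,v in P.items()}
for b in('white','pink','amber','dropper'): setp(b,.75)
def fit3(b,views,x0,zfix=None):
    def f(v):
        z=v[2] if zfix is None else zfix; r=0
        for c,m in views:
            s=sil(c,b,v[:2],z); r-=np.minimum(s,m).sum()/np.maximum(s,m).sum()
        return r/len(views)
    x0=np.array(x0,float); S=np.vstack([x0,x0+np.diag([.01]*len(x0))])
    r=minimize(f,x0,method='Nelder-Mead',options=dict(initial_simplex=S,xatol=2e-4,fatol=1e-4)); return r.x.round(4),round(-r.fun,3)
E
cat > chk.py <<'E'
import sys
from shoulder import *
b,gz=sys.argv[1],float(sys.argv[2]); held=len(sys.argv)<4
s=ctrl.observe(); p=s['position']; x0=[p[0],p[1],p[2]-gz] if held else [float(v) for v in sys.argv[3:5]]+[gz]
print(p.round(4),'start',np.round(x0,4)); V=[]
for n in('scene','wrist'):
    c=cam(n); ctrl.get_image(n); e=proj(c,[x0[0],x0[1],x0[2]+P[b][-1][2]/2e3])[0]
    R=[r for r in ctrl.regions_of(b+'_bottle_center',n) if np.linalg.norm(np.array(r['pixel'])-e)<70 and r['p']>.2]
    for r in R[:1]: V.append((c,r['mask'].astype(float))); print(n,r['pixel'],round(r['p'],2),*fit3(b,V[-1:],x0[:2],x0[2]))
for f in(.65,.75,.85,1): setp(b,f); print(f,*fit3(b,V,x0))
E
python3 chk.py white .1155
```

```text
[ 0.5239 -0.3582  0.1394] start [ 0.5239 -0.3582  0.0239]
scene [342.3, 147.8] 0.76 [ 0.5203 -0.3471] 0.836
wrist [279.3, 282.9] 0.63 [ 0.5239 -0.3599] 0.818
0.65 [ 0.5236 -0.3504  0.0121] 0.89
0.75 [ 0.5237 -0.3505  0.0106] 0.891
0.85 [ 0.5236 -0.3504  0.0103] 0.87
1 [ 0.5234 -0.3503  0.0107] 0.823
```

{"fn": "arm_command", "kwargs": {
  "targets": [
    [1,0,0,-0.1,0,0,0],
    [1,0,0,-0.2,0,0,0],
    [1,0,0,-0.3,0,0,0],
    [1,0,0,-0.35,0,0,0],
    [1,0,0,-0.35,0,0,0]
  ]
}}

```text
time: 8.15
position: [0.523, -0.3581, 0.129]
ee_rot: [[0.0, -1.0, -0.001], [-1.0, -0.0, -0.001], [0.001, 0.001, -1.0]]
force: [-5.3, 2.1, 9.7]
finger_gap: 0.754
grip_force: 67.8
```

```bash
sed -i 's/^for f in.*$/print(*fit3(b,V,x0[:2],x0[2]))/' chk.py; python3 chk.py white .121
```

```text
[ 0.523  -0.3581  0.129 ] start [ 0.523  -0.3581  0.008 ]
scene [337.6, 152.4] 0.74 [ 0.5208 -0.3482] 0.832
wrist [282.0, 284.4] 0.87 [ 0.5235 -0.3518] 0.878
[ 0.5231 -0.3515] 0.853
```

Both views put the bottle about 9 mm short of the pad centre along the row. This matches the first top and scene estimate of where it stood relative to the jaws. I'll lift, shift and lower again.

{"fn": "arm_command", "kwargs": {
  "targets": [
    [1,0,0,0.35,0,0,0],
    [1,0,-0.3,0.35,0,0,0],
    [1,0,-0.3,0.2,0,0,0],
    [1,0,-0.3,0.07,0,0,0],
    [1,0,-0.3,0.02,0,0,0]
  ]
}}

```text
time: 8.98
position: [0.5228, -0.367, 0.129]
ee_rot: [[0.0, -1.0, -0.001], [-1.0, -0.0, -0.0], [0.0, 0.001, -1.0]]
force: [-4.8, 2.1, 12.5]
finger_gap: 0.755
grip_force: 68.2
```

```bash
python3 chk.py white .121;  python3 -c "
from rig import ctrl; print(ctrl.observe()['force'])"
```

```text
[ 0.5228 -0.367   0.129 ] start [ 0.5228 -0.367   0.008 ]
scene [338.0, 149.2] 0.63 [ 0.521  -0.3605] 0.865
wrist [281.4, 283.5] 0.72 [ 0.5233 -0.3607] 0.89
[ 0.5226 -0.3618] 0.873
[-4.61450043  1.14440077  9.31891067]
```

{"fn": "arm_command", "kwargs": {
  "targets": [
    [0,0,0,0,0,0,0],
    [0,0,0,0,0,0,0],
    [0,0,0,0,0,0,0],
    [0,0,0,1.5,0,0,0],
    [0,0,0,3.5,0,0,0]
  ]
}}

```text
time: 9.8
position: [0.5219, -0.3656, 0.2304]
ee_rot: [[-0.0, -1.0, -0.004], [-1.0, 0.0, 0.004], [-0.004, 0.004, -1.0]]
force: [0.2, -1.2, 0.7]
finger_gap: 1.004
grip_force: 0.0
```

{"fn": "arm_command", "kwargs": {
  "targets": [
    [0,0.5,2,0.6,0,0,1.2],
    [0,1,4,0.6,0,0,2.5],
    [0,1.6,6,0.6,0,0,3.7],
    [0,2.2,8,0.6,0,0,5],
    [0,2.8,10,0.6,0,0,6.3]
  ]
}}

```text
time: 10.42
position: [0.6068, -0.0661, 0.2501]
ee_rot: [[0.774, -0.633, 0.0], [-0.633, -0.774, -0.0], [0.0, -0.0, -1.0]]
force: [1.1, 0.2, -0.3]
finger_gap: 1.002
grip_force: 0.0
```

{"fn": "arm_command", "kwargs": {
  "targets": [
    [0,0.5,2,0.2,0,0,1.2],
    [0,1,4,0.2,0,0,2.5],
    [0,1,4.3,0.2,0,0,3.7],
    [0,1,4.3,0.2,0,0,4.95],
    [0,1,4.3,0.2,0,0,4.95]
  ]
}}

```text
time: 11.05
position: [0.6364, 0.0613, 0.2558]
ee_rot: [[1.0, -0.002, -0.001], [-0.002, -1.0, 0.0], [-0.001, -0.0, -1.0]]
force: [0.5, -0.7, -0.4]
finger_gap: 1.005
grip_force: 0.0
```

```bash
cat > loc.py <<'E'
from shoulder import *
import sys
G={'white':(.523,-.361,.008),'pink':(.637,.063,0),'amber':(.4455,.0775,0),'dropper':(.5685,.162,0),'can':(.672,.176,0)}
C={n:cam(n) for n in('top','scene','wrist')}; V={}
print(ctrl.observe()['position'].round(4))
for n in C: ctrl.get_image(n)
for a in sys.argv[1:]:
    b=a; V=[]; g=G[b]
    for n,c in C.items():
        e=proj(c,[g[0],g[1],g[2]+P[b][-1][2]/2e3])[0]
        R=[r for r in ctrl.regions_of(b+'_bottle_center',n) if np.linalg.norm(np.array(r['pixel'])-e)<(60 if n=='wrist' else 20)]
        for r in R[:1]: V.append((c,r['mask'].astype(float))); print(b,n,r['pixel'],round(r['p'],2),*fit3(b,V[-1:],g[:2],g[2]))
    print(b,*fit3(b,V,g[:2],g[2]))
E
python3 loc.py pink amber dropper white
```

```text
[0.6364 0.0613 0.2558]
pink top [217.5, 175.1] 0.56 [0.6336 0.0575] 0.565
pink scene [206.0, 236.8] 0.64 [0.6337 0.067 ] 0.904
pink wrist [274.9, 184.6] 0.97 [0.6396 0.065 ] 0.936
pink [0.638  0.0646] 0.789
amber top [205.5, 245.3] 0.54 [0.4429 0.0753] 0.793
amber scene [273.9, 285.1] 0.84 [0.441  0.0795] 0.86
amber wrist [270.2, 332.5] 0.85 [0.4478 0.0773] 0.889
amber [0.4429 0.0774] 0.839
dropper scene [203.0, 287.4] 0.57 [0.5665 0.1661] 0.791
dropper wrist [193.5, 225.6] 0.94 [0.5757 0.1602] 0.772
dropper [0.5699 0.164 ] 0.751
white top [371.3, 218.4] 0.68 [ 0.5203 -0.357 ] 0.893
white scene [341.0, 146.7] 0.78 [ 0.5194 -0.3588] 0.882
white [ 0.5201 -0.3587] 0.886
```

{"fn": "arm_command", "kwargs": {
  "targets": [
    [0,0,0.1,-2,0,0,0],
    [0,0,0.1,-4,0,0,0],
    [0,0,0.1,-5.3,0,0,0],
    [0,0,0.1,-5.3,0,0,0],
    [0,0,0.1,-5.3,0,0,0]
  ]
}}

```text
time: 12.42
position: [0.6379, 0.0639, 0.0994]
ee_rot: [[1.0, -0.0, 0.003], [-0.0, -1.0, -0.0], [0.003, 0.0, -1.0]]
force: [0.6, 0.1, 0.7]
finger_gap: 0.999
grip_force: 0.0
```

{"fn": "arm_command", "kwargs": {
  "targets": [
    [0.6,0,0,0,0,0,0],
    [1,0,0,0,0,0,0],
    [1,0,0,0,0,0,0],
    [1,0,0,0,0,0,0]
  ]
}}

```text
time: 12.92
position: [0.6388, 0.064, 0.1007]
ee_rot: [[1.0, -0.0, 0.006], [-0.0, -1.0, 0.0], [0.006, -0.0, -1.0]]
force: [-0.0, 0.4, 6.9]
finger_gap: 0.703
grip_force: 65.6
```

{"fn": "arm_command", "kwargs": {
  "targets": [
    [1,0,0,0.7,0,0,0],
    [1,0,0,2.5,0,0,0],
    [1,0,0,4.5,0,0,0],
    [1,-0.5,-1.5,5.2,0,0,-1.2],
    [1,-1,-3.2,5.2,0,0,-2.4]
  ]
}}

```text
time: 13.55
position: [0.6075, -0.0327, 0.2583]
ee_rot: [[0.943, -0.332, 0.007], [-0.332, -0.943, -0.001], [0.007, -0.001, -1.0]]
force: [0.1, -0.6, -0.9]
finger_gap: 0.701
grip_force: 65.0
```

{"fn": "arm_command", "kwargs": {
  "targets": [
    [1,-0.6,-1.9,0,0,0,-1.3],
    [1,-1.2,-3.7,0,0,0,-2.6],
    [1,-1.8,-5.5,0,0,0,-3.9],
    [1,-2.3,-7.2,0,0,0,-5.2],
    [1,-2.75,-8.2,0,0,0,-6.5]
  ]
}}

```text
time: 14.18
position: [0.5228, -0.2803, 0.2543]
ee_rot: [[0.315, -0.949, 0.0], [-0.949, -0.315, -0.001], [0.001, -0.0, -1.0]]
force: [-0.0, -0.3, -1.0]
finger_gap: 0.709
grip_force: 65.0
```

{"fn": "arm_command", "kwargs": {
  "targets": [
    [1,0,0,0,0,0,-1.3],
    [1,0,0,0,0,0,-2.35],
    [1,0,0,-1.5,0,0,-2.35],
    [1,0,0,-3.3,0,0,-2.35],
    [1,0,0,-4,0,0,-2.35]
  ]
}}

```text
time: 14.8
position: [0.5221, -0.2768, 0.1301]
ee_rot: [[-0.0, -1.0, -0.005], [-1.0, 0.0, 0.003], [-0.003, 0.005, -1.0]]
force: [-0.2, 0.2, -0.6]
finger_gap: 0.704
grip_force: 65.2
```

```bash
python3 chk.py pink .1007
```

```text
[ 0.5221 -0.2768  0.1301] start [ 0.5221 -0.2768  0.0294]
scene [324.9, 166.2] 0.9 [ 0.5183 -0.2719] 0.87
wrist [277.5, 275.9] 0.64 [ 0.5229 -0.28  ] 0.919
[ 0.5223 -0.2773] 0.875
```

{"fn": "arm_command", "kwargs": {
  "targets": [
    [1,0.07,-0.05,-0.4,0,0,0],
    [1,0.07,-0.05,-0.6,0,0,0],
    [1,0.07,-0.05,-0.7,0,0,0],
    [1,0.07,-0.05,-0.75,0,0,0],
    [1,0.07,-0.05,-0.75,0,0,0]
  ]
}}

```text
time: 15.62
position: [0.5263, -0.2798, 0.1128]
ee_rot: [[0.0, -1.0, -0.001], [-1.0, -0.0, -0.0], [0.0, 0.001, -1.0]]
force: [-3.3, 2.2, 8.0]
finger_gap: 0.703
grip_force: 66.2
```

```bash
python3 chk.py pink .1027
```

```text
[ 0.5263 -0.2798  0.1128] start [ 0.5263 -0.2798  0.0101]
scene [323.8, 166.6] 0.68 [ 0.5262 -0.2811] 0.81
wrist [278.5, 276.6] 0.7 [ 0.5266 -0.2813] 0.902
[ 0.5267 -0.2812] 0.856
```

Pink is in contact at (.5265,-.281), on its pad centre. Releasing it.

{"fn": "arm_command", "kwargs": {
  "targets": [
    [0,0,0,0,0,0,0],
    [0,0,0,0,0,0,0],
    [0,0,0,0,0,0,0],
    [0,0,0,1.5,0,0,0],
    [0,0,0,3.5,0,0,0]
  ]
}}

```text
time: 16.45
position: [0.5249, -0.2788, 0.2142]
ee_rot: [[-0.0, -1.0, -0.004], [-1.0, 0.0, 0.003], [-0.003, 0.004, -1.0]]
force: [0.9, -0.4, 0.6]
finger_gap: 0.999
grip_force: 0.0
```

{"fn": "arm_command", "kwargs": {
  "targets": [
    [0,-0.2,1.5,1,0,0,1.3],
    [0,-0.7,3.5,1,0,0,2.6],
    [0,-1.2,5.5,1,0,0,3.9],
    [0,-1.7,7.5,1,0,0,5.2],
    [0,-2.2,9.5,1,0,0,6.5]
  ]
}}

```text
time: 17.08
position: [0.4594, 0.0071, 0.2457]
ee_rot: [[0.791, -0.612, 0.001], [-0.612, -0.791, 0.0], [0.0, -0.001, -1.0]]
force: [0.3, 0.3, 0.8]
finger_gap: 0.998
grip_force: 0.0
```

{"fn": "arm_command", "kwargs": {
  "targets": [
    [0,-0.4,1.6,0,0,0,1.3],
    [0,-0.55,2.4,0,0,0,2.6],
    [0,-0.55,2.4,-1,0,0,3.9],
    [0,-0.55,2.4,-2,0,0,4.75],
    [0,-0.55,2.4,-2,0,0,4.75]
  ]
}}

```text
time: 17.7
position: [0.4417, 0.0775, 0.183]
ee_rot: [[1.0, -0.001, -0.006], [-0.001, -1.0, -0.0], [-0.006, 0.0, -1.0]]
force: [-0.4, 0.1, -0.4]
finger_gap: 1.004
grip_force: 0.0
```

```bash
python3 loc.py amber
```

```text
[0.4417 0.0775 0.183 ]
amber top [208.5, 250.1] 0.6 [0.4273 0.0533] 0.18
amber scene [273.2, 281.2] 0.65 [0.4414 0.0788] 0.86
amber wrist [283.5, 198.8] 0.98 [0.4452 0.0768] 0.86
amber [0.4426 0.0773] 0.629
```

{"fn": "arm_command", "kwargs": {
  "targets": [
    [0,0,0,-2,0,0,0],
    [0,0,0,-4,0,0,0],
    [0,0,0,-4,0,0,0],
    [0,0,0,-4,0,0,0],
    [0.6,0,0,-4,0,0,0]
  ]
}}

```text
time: 18.62
position: [0.4463, 0.0774, 0.0693]
ee_rot: [[1.0, -0.0, 0.006], [-0.0, -1.0, 0.0], [0.006, -0.0, -1.0]]
force: [0.7, 0.1, 0.1]
finger_gap: 0.818
grip_force: 0.0
```

{"fn": "arm_command", "kwargs": {
  "targets": [
    [1,0,0,0,0,0,0],
    [1,0,0,0,0,0,0],
    [1,0,0,0,0,0,0],
    [1,0,0,0,0,0,0]
  ]
}}

```text
time: 19.12
position: [0.4453, 0.0773, 0.068]
ee_rot: [[1.0, -0.0, 0.004], [-0.0, -1.0, -0.0], [0.004, 0.0, -1.0]]
force: [-1.0, -1.4, 6.2]
finger_gap: 0.508
grip_force: 60.5
```

{"fn": "arm_command", "kwargs": {
  "targets": [
    [1,0,0,0.7,0,0,0],
    [1,0,0,2.5,0,0,0],
    [1,0,0,4.5,0,0,0],
    [1,0.3,-1,5,0,0,-1.2],
    [1,0.7,-2.5,5,0,0,-2.4]
  ]
}}

```text
time: 19.75
position: [0.4661, 0.0021, 0.2191]
ee_rot: [[0.943, -0.332, 0.006], [-0.332, -0.943, -0.001], [0.006, -0.001, -1.0]]
force: [0.4, 0.4, -1.1]
finger_gap: 0.506
grip_force: 61.4
```

{"fn": "arm_command", "kwargs": {
  "targets": [
    [1,0.5,-1.7,0,0,0,-1.3],
    [1,1,-3.4,0,0,0,-2.6],
    [1,1.5,-5.1,0,0,0,-3.9],
    [1,2.1,-6.8,0,0,0,-5.2],
    [1,2.1,-6.8,0,0,0,-6.5]
  ]
}}

```text
time: 20.38
position: [0.5281, -0.2049, 0.2159]
ee_rot: [[0.313, -0.95, 0.0], [-0.95, -0.313, -0.001], [0.001, 0.0, -1.0]]
force: [-0.2, 1.2, -1.2]
finger_gap: 0.509
grip_force: 61.5
```

{"fn": "arm_command", "kwargs": {
  "targets": [
    [1,0,0,0,0,0,-1.3],
    [1,0,0,-1,0,0,-2.35],
    [1,0,0,-2.5,0,0,-2.35],
    [1,0,0,-4,0,0,-2.35],
    [1,0,0,-4,0,0,-2.35]
  ]
}}

```text
time: 21.0
position: [0.5245, -0.1999, 0.0916]
ee_rot: [[-0.0, -1.0, -0.008], [-1.0, 0.0, 0.004], [-0.004, 0.008, -1.0]]
force: [-0.4, 0.4, -0.6]
finger_gap: 0.503
grip_force: 61.6
```

```bash
python3 chk.py amber .068
```

```text
[ 0.5245 -0.1999  0.0916] start [ 0.5245 -0.1999  0.0236]
scene [306.1, 188.0] 0.61 [ 0.5205 -0.1952] 0.75
wrist [280.0, 280.7] 0.63 [ 0.5285 -0.1996] 0.941
[ 0.5281 -0.1996] 0.805
```

{"fn": "arm_command", "kwargs": {
  "targets": [
    [1,0.05,0,-0.3,0,0,0],
    [1,0.05,0,-0.5,0,0,0],
    [1,0.05,0,-0.6,0,0,0],
    [1,0.05,0,-0.65,0,0,0],
    [1,0.05,0,-0.65,0,0,0]
  ]
}}

```text
time: 21.82
position: [0.5297, -0.202, 0.08]
ee_rot: [[0.0, -1.0, -0.001], [-1.0, -0.0, -0.0], [0.0, 0.001, -1.0]]
force: [-9.0, 3.9, 18.1]
finger_gap: 0.513
grip_force: 63.6
```

```bash
python3 chk.py amber .068
```

```text
[ 0.5297 -0.202   0.08  ] start [ 0.5297 -0.202   0.012 ]
scene [306.0, 189.3] 0.85 [ 0.5276 -0.1982] 0.754
wrist [280.2, 284.3] 0.62 [ 0.5301 -0.2051] 0.878
[ 0.5291 -0.2016] 0.803
```

{"fn": "arm_command", "kwargs": {
  "targets": [
    [1,0,0,0.06,0,0,0],
    [0,0,0,0.06,0,0,0],
    [0,0,0,0.06,0,0,0],
    [0,0,0,0.06,0,0,0],
    [0,0,0,2,0,0,0]
  ]
}}

```text
time: 22.65
position: [0.5254, -0.1997, 0.1306]
ee_rot: [[-0.0, -1.0, -0.011], [-1.0, 0.0, 0.006], [-0.006, 0.011, -1.0]]
force: [1.6, -0.3, 0.2]
finger_gap: 1.003
grip_force: 0.0
```

{"fn": "arm_command", "kwargs": {
  "targets": [
    [0,0,0,2,0,0,1.3],
    [0,0.2,2,3,0,0,2.6],
    [0,0.4,4,3,0,0,3.9],
    [0,0.7,6,3,0,0,5.2],
    [0,0.9,8,3,0,0,6.5]
  ]
}}

```text
time: 23.28
position: [0.5562, 0.0403, 0.2263]
ee_rot: [[0.792, -0.611, 0.001], [-0.611, -0.792, -0.0], [0.0, -0.0, -1.0]]
force: [0.4, 0.3, -0.4]
finger_gap: 1.001
grip_force: 0.0
```

{"fn": "arm_command", "kwargs": {
  "targets": [
    [0.3,0.2,1.8,0,0,0,1.3],
    [0.3,0.4,3.6,0,0,0,2.6],
    [0.3,0.4,4.1,-0.5,0,0,3.9],
    [0.3,0.4,4.1,-1.5,0,0,4.75],
    [0.3,0.4,4.1,-1.5,0,0,4.75]
  ]
}}

```text
time: 23.9
position: [0.5661, 0.1614, 0.1778]
ee_rot: [[1.0, -0.001, -0.006], [-0.001, -1.0, -0.001], [-0.006, 0.001, -1.0]]
force: [0.4, -0.9, 0.4]
finger_gap: 0.703
grip_force: 0.0
```

```bash
python3 loc.py dropper amber pink; python3 - <<'E'
from h import *
cv2.imwrite('pics/w4.png',ctrl.get_image('wrist')[:,:,::-1])
c=cam('wrist'); p=ctrl.observe()['position']; print(p, [proj(c,[.569,.163,z])[0].round() for z in (0,.075)])
E
```

```text
[0.5661 0.1614 0.1778]
dropper top [173.9, 200.3] 0.56 [0.5688 0.1608] 0.694
dropper scene [203.4, 285.2] 0.53 [0.5675 0.165 ] 0.74
dropper wrist [278.4, 190.3] 0.56 [0.5727 0.1627] 0.817
dropper [0.5714 0.1625] 0.745
[0.56842874 0.16127592 0.18187184] [array([279., 186.]), array([279., 212.])]Traceback (most recent call last):
  File "loc.py", line 13, in <module>
    print(b,*fit3(b,V,g[:2],g[2]))
             ~~~~^^^^^^^^^^^^^^^^
  File "shoulder.py", line 17, in fit3
    r=minimize(f,x0,method='Nelder-Mead',options=dict(initial_simplex=S,xatol=2e-4,fatol=1e-4)); return r.x.round(4),round(-r.fun,3)
    res = _minimize_neldermead(fun, x0, args, callback, bounds=bounds,
                               **options)
    fsim[k] = func(sim[k])
              ~~~~^^^^^^^^
    fx = function(np.copy(x), *(wrapper_args + args))
  File "shoulder.py", line 15, in f
    return r/len(views)
           ~^~~~~~~~~~~
ZeroDivisionError: division by zero
```

View pics/w4.png

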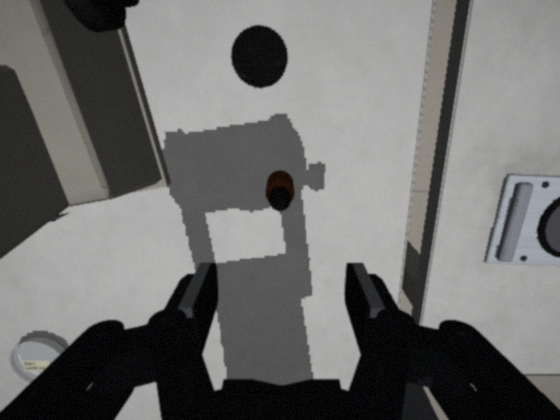

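The dropper is at (279,190) between the fingers, about 3 mm ahead of the TCP. The can is at (259,56), clear of the jaws.

{"fn": "arm_command", "kwargs": {
  "targets": [
    [0.3,0.1,0.03,-2,0,0,0],
    [0.3,0.1,0.03,-4,0,0,0],
    [0.3,0.1,0.03,-4.8,0,0,0],
    [0.3,0.1,0.03,-4.8,0,0,0],
    [0.6,0.1,0.03,-4.8,0,0,0]
  ]
}}

```text
time: 25.02
position: [0.5725, 0.1625, 0.039]
ee_rot: [[1.0, -0.0, 0.003], [-0.0, -1.0, 0.0], [0.003, -0.0, -1.0]]
force: [1.2, -0.3, 0.8]
finger_gap: 0.499
grip_force: 0.0
```

{"fn": "arm_command", "kwargs": {
  "targets": [
    [0.7,0,0,0,0,0,0],
    [1,0,0,0,0,0,0],
    [1,0,0,0,0,0,0],
    [1,0,0,0,0,0,0]
  ]
}}

```text
time: 25.52
position: [0.5731, 0.1625, 0.0399]
ee_rot: [[1.0, -0.0, 0.004], [-0.0, -1.0, 0.001], [0.004, -0.001, -1.0]]
force: [-0.1, 0.3, 7.3]
finger_gap: 0.274
grip_force: 59.0
```

{"fn": "arm_command", "kwargs": {
  "targets": [
    [1,0,0,0.7,0,0,0],
    [1,0,0,2.5,0,0,0],
    [1,0,0,4.5,0,0,0],
    [1,-0.2,-1,5,0,0,-1.2],
    [1,-0.4,-2.5,5,0,0,-2.4]
  ]
}}

```text
time: 26.15
position: [0.5604, 0.0874, 0.1917]
ee_rot: [[0.943, -0.332, 0.007], [-0.332, -0.943, 0.0], [0.006, -0.002, -1.0]]
force: [0.6, -0.5, -0.7]
finger_gap: 0.273
grip_force: 58.8
```

{"fn": "arm_command", "kwargs": {
  "targets": [
    [1,-0.3,-1.7,0,0,0,-1.3],
    [1,-0.6,-3.5,0,0,0,-2.6],
    [1,-0.8,-5.2,0,0,0,-3.9],
    [1,-0.97,-6.95,0,0,0,-5.2],
    [1,-0.97,-6.95,0,0,0,-6.5]
  ]
}}

```text
time: 26.78
position: [0.5296, -0.1244, 0.1886]
ee_rot: [[0.312, -0.95, 0.001], [-0.95, -0.312, -0.001], [0.001, -0.001, -1.0]]
force: [0.1, -0.3, -0.1]
finger_gap: 0.271
grip_force: 58.8
```

{"fn": "arm_command", "kwargs": {
  "targets": [
    [1,0,0,0,0,0,-1.3],
    [1,0,0,-1,0,0,-2.35],
    [1,0,0,-2.5,0,0,-2.35],
    [1,0,0,-4,0,0,-2.35],
    [1,0,0,-4,0,0,-2.35]
  ]
}}

```text
time: 27.4
position: [0.5269, -0.12, 0.0641]
ee_rot: [[-0.0, -1.0, -0.008], [-1.0, 0.0, 0.003], [-0.003, 0.008, -1.0]]
force: [-0.2, -0.0, -0.1]
finger_gap: 0.274
grip_force: 58.9
```

```bash
python3 chk.py dropper .04
```

```text
[ 0.5269 -0.12    0.0641] start [ 0.5269 -0.12    0.0241]
scene [290.4, 207.6] 0.57 [ 0.5245 -0.1101] 0.519
wrist [280.7, 287.2] 0.88 [ 0.5313 -0.1198] 0.859
[ 0.5311 -0.1183] 0.662
```

{"fn": "arm_command", "kwargs": {
  "targets": [
    [1,0.05,0,-0.3,0,0,0],
    [1,0.05,0,-0.5,0,0,0],
    [1,0.05,0,-0.6,0,0,0],
    [1,0.05,0,-0.63,0,0,0],
    [1,0.05,0,-0.63,0,0,0]
  ]
}}

```text
time: 28.22
position: [0.5322, -0.1214, 0.0518]
ee_rot: [[0.0, -1.0, -0.001], [-1.0, -0.0, 0.0], [-0.0, 0.001, -1.0]]
force: [-8.9, 3.4, 20.5]
finger_gap: 0.271
grip_force: 61.2
```

```bash
python3 chk.py dropper .042
```

```text
[ 0.5322 -0.1214  0.0518] start [ 0.5322 -0.1214  0.0098]
scene [289.4, 208.2] 0.54 [ 0.5319 -0.1211] 0.545
wrist [281.8, 289.3] 0.61 [ 0.5324 -0.1217] 0.831
[ 0.5325 -0.1213] 0.688
```

{"fn": "arm_command", "kwargs": {
  "targets": [
    [1,0,0,0.08,0,0,0],
    [0.4,0,0,0.08,0,0,0],
    [0.3,0,0,0.08,0,0,0],
    [0.3,0,0,0.08,0,0,0],
    [0.3,0,0,1,0,0,0]
  ]
}}

```text
time: 29.05
position: [0.5293, -0.1204, 0.0756]
ee_rot: [[-0.0, -1.0, -0.006], [-1.0, 0.0, 0.002], [-0.002, 0.006, -1.0]]
force: [-0.2, -0.5, 0.3]
finger_gap: 0.7
grip_force: 0.0
```

{"fn": "arm_command", "kwargs": {
  "targets": [
    [0.3,0,0,2,0,0,0],
    [0.3,0,0,4,0,0,0],
    [0.3,0,1,6,0,0,0],
    [0.3,-0.5,3,6,0,0,0],
    [0.3,-1,5,6,0,0,0]
  ]
}}

```text
time: 29.68
position: [0.5019, 0.0291, 0.2598]
ee_rot: [[-0.002, -1.0, 0.003], [-1.0, 0.002, 0.0], [-0.0, -0.003, -1.0]]
force: [0.8, 0.7, -0.5]
finger_gap: 0.696
grip_force: 0.0
```

```bash
python3 - <<'E'
from shoulder import *
G={'white':(.523,-.361,.008),'pink':(.526,-.281,.008),'amber':(.529,-.201,.008),'dropper':(.532,-.121,.008)}
ims=[]
for n in('top','scene'):
    c=cam(n); im=ctrl.get_image(n)[:,:,::-1].copy()
    for b,g in G.items():
        e=proj(c,[g[0],g[1],.008+P[b][-1][2]/2e3])[0]
        R=[r for r in ctrl.regions_of(b+'_bottle_center',n) if np.linalg.norm(np.array(r['pixel'])-e)<15]
        for r in R[:1]: print(b,n,round(r['p'],2),*fit3(b,[(c,r['mask'].astype(float))],g[:2],.008))
    for b,g in G.items(): cv2.drawContours(im,cv2.findContours((sil(c,b,g[:2],.008)>.5).astype(np.uint8),0,2)[0],-1,(0,255,0),1)
    x,y=((230,140) if n=='top' else (240,90)); ims.append(cv2.resize(im[y:y+150,x:x+190],(400,316),interpolation=0))
cv2.imwrite('pics/f.png',np.hstack(ims)); print(ctrl.observe()['position'])
E
```

```text
white top 0.79 [ 0.52   -0.3577] 0.927
pink top 0.67 [ 0.5256 -0.2783] 0.857
amber top 0.66 [ 0.5274 -0.2004] 0.803
white scene 0.77 [ 0.5195 -0.3591] 0.616
pink scene 0.77 [ 0.5251 -0.2819] 0.786
amber scene 0.59 [ 0.5285 -0.2028] 0.805
dropper scene 0.65 [ 0.5286 -0.1162] 0.699
[0.50195283 0.02690314 0.25805212]
```

View pics/f.png

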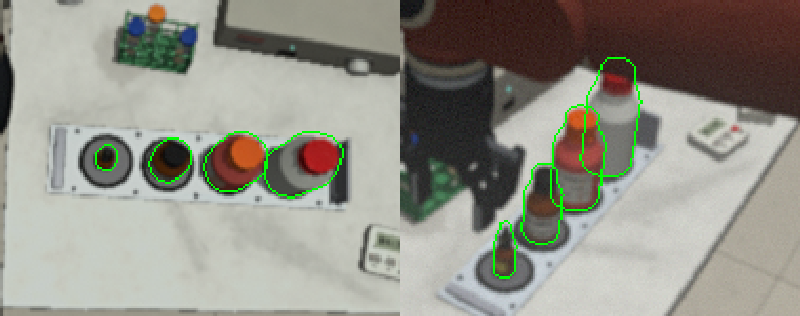

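Both views show all four bottles upright and in order, within about 5 mm of their pad centres. The gripper is clear of them, so I'm handing in.

```bash
python3 -c "
from rig import ctrl; print(ctrl.job_done())"
```

```text
the job is handed in; nothing more can be done
None
```

I handed the job in at about 30 s with the four bottles upright on the pads, tallest next to the end plate, each measured within about 5 mm of its pad centre (limit 12 mm); the can was not handled, and no verdict was returned.

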